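# Lever back the wheel drive's belt tensioner and hold it

### The arm

A 7-joint arm with a two-finger parallel gripper is mounted at the origin on the work surface. World frame = base frame: x ahead of the robot, y to its left, z up, the work surface at z = 0. Lengths are in m, angles in rad, forces in N, time in s.
With the tool pointing down it reaches from about 0.425 to 0.95 m from the base axis. Payload 4.7 kg.
Tool frame: the origin (TCP) lies on the centre line of the jaws, within the pads' length; the fingertips stand 19 mm ahead of it and the grasp point (between the pads) is the TCP (ctrl.finger_overhang is the z of the fingertips in the tool frame, in m); z points along the fingers, y is the line along which they close (so a half turn about z gives the same grasp; the last joint's range is limited). The gripper opens to 87 mm and grips with 3 to 60 N. Pads are 19 mm wide; open, the fingers measure 117 mm over their backs; the gripper's body (75 mm by 190 mm) begins 51 mm behind the grasp point.
Start: joints at [1.202, 0.469, -0.049, 1.532, 0.024, 1.141, -0.082], TCP at [0.225, -0.636, 0.242] pointing down, gripper open.
Joint ranges: [-2.59, 2.59], [-0.33, 1.99], [-1.39, 1.29], [0.1, 2.45], [-1.04, 4.18], [0.21, 1.99], [-2.66, 2.66]. Speed limits (rad/s): [2.57, 2.57, 3.14, 3.14, 3.14, 3.14, 3.14].

### API

Orientations are given as a unit quaternion [x, y, z, w].
In Python, from station import ctrl gives the robot as it stands. The module is installed in compiled form; this text tells all that it offers.
- The arm moves only by the shell command python3 -m jog 'ROWS'. ROWS is JSON, a list of rows, each a list of 3 entries, a list of its own where there are three numbers: the shift along the tool's x, y, z in mm, then the turn, a rotation vector about the tool's x, y, z in rad, then the opening, from 0 (shut) to 1 (fully open). In form: [[[x, y, z], [wx, wy, wz], claw], ...]. A call has 1 to 12 rows; each row is the pose to reach, as a shift and turn from the pose commanded when the call began, along the tool's axes at that moment; what a row does not reach only later rows make up. A row lasts 1/8 s, in which the tool goes at most 62.5 mm and 10.7 degrees, less where a joint would pass 70% of its speed; a pose out of reach is approached as far as the arm can. A call with a gripper value outside its range is refused whole. The fingers move at their own pace and stop on an object; the grip force is fixed at half the most. Time passes only in rows, so rows that repeat a pose let the fingers close. It gives the time, the measured TCP pose, the force, the opening and the grip force at its end, in the units of the state.
- ctrl.observe(): the state, without advancing time (a new reading comes with each control period).
- ctrl.snapshot(name): name is "scene" or "top" or "wrist"; returns a dict with "color" (384x512x3 uint8, red, green, blue), "fx", "fy", "cx", "cy" (pixels), "position" and "orientation" of the camera in the world. Camera axes: x right, y up, looking along -z (the intrinsics and any distortion apply to the point x, -y, -z); pixel columns grow to the right and rows downward; lengths in m; the calibration is good to about 2 mm. A picture is of the moment at which its call begins. There is no depth.
- ctrl.sign_off(): hands the job in; it is judged then, once.
The state is a dict: "time_s": time; "joints": joint angles; "joint_velocities": joint speeds; "joint_torque": joint torques, N m; "position": TCP position; "orientation": TCP orientation; "ft_force": force on the tool from outside, world axes, zero at the start; "moment": the same for the moment, N m; "width": finger opening in m; "gripper_force": force on a finger pad.
Only numpy, scipy, OpenCV 4.12 (cv2) and the standard library are available. Lean on these libraries where they do the work, as an engineer would, in place of code of your own. Each camera call takes 0.05 s, during which the arm holds its last target. There are 200 camera calls.

### The job

Take the plain steel lever bar out of the slanted tool rest and stand it fully home in the socket on the wheel drive's idler arm, with the arm still at rest; then, pushing only through the bar, swing the sprung arm away from the big pulley until its pawl has clicked over and dropped again. The click does not latch, so finish while holding: keep hold of the bar and keep the arm back against its spring, ready for the belt to be slipped on. Do not handle the arm itself, and leave the other sticks, pots and tools where they are.

Things in the scene. Friction and masses are not known exactly. Their poses are not given: they have to be found in the camera images.
- drive: Belt drive of a tabletop potter's wheel, belt off, fixed: grey plate 280 (its x) by 310 (its y) mm, 12 thick, with a large aluminium pulley (144 mm across), a small motor pulley (48 mm) and the sprung idler arm. Origin: centre of the plate's underside; z up. Apart from the socket (rim at 76 mm) and a bar in it, nothing on it is higher than 68 mm above the table.
- tensioner (a joint): Angle (rad) of the sprung idler arm (dark steel, black roller): 0 = rest, growing anticlockwise from above, so the socket goes roughly to the plate's own -x edge, away from the big pulley. Stop at 0.85. Spring at the socket: 2 N at rest, 7 N at 0.6, 3 N more on the click. Pawl lifts from 0.25, is highest at 0.38, down by 0.51; past the click = 0.52 or more. Released, it springs back.
- pawl (a joint): Travel (m) of the sprung brass pawl slider beside the arm's pivot: 0 = seated, about 0.004 when the arm's tooth is passing under it, back to 0 after the click. It moves by itself; leave it alone.
- pivot (a point): Point on the axis of the idler arm's upright pivot, near the corner of the plate at its -x, -y, 52 mm above the table; the socket's axis is 130 mm from it (78 mm of arc for 0.6 rad).
- socket_rim (a point): Centre of the mouth of the socket, a steel cup open at the top near the free end of the idler arm, 31 mm outside, 19 mm bore, 40 mm deep, mouth 76 mm above the table. It moves with the arm. Its z is up.
- socket_floor (a point): Centre of the socket's inner floor, 40 mm below the mouth, 36 mm above the table. It moves with the arm.
- bar: Lever bar: loose plain straight round steel bar, 14 mm thick, 160 mm long, about 0.2 kg, rounded at the foot. It starts in one of the three holes of the slanted tool rest, leaning about 25 degrees; it is the longest and the only straight plain one of the three there. Origin: centre of its foot; its z runs along the bar from foot to top. Seated in the socket, 120 mm of it stands out.
- bar_top (a point): Centre of the bar's top end, 160 mm from its foot.
- rest: Wooden tool rest, fixed to the table: a block with three holes 17 mm wide and 40 mm deep in a row along its y, 65 mm apart, all leaning so that what stands in them tips about 25 degrees towards the rest's own -x. The hole mouths lie about 70 mm above the table. Origin: centre of its underside.
- stick_ball: Wooden modelling stick with a ball end, 14 mm thick, 115 mm long, in another hole of the rest (origin at its foot). Bystander.
- stick_flat: Wooden modelling stick with a flat blade 22 mm wide, 14 mm thick, 123 mm long, in another hole of the rest (origin at its foot). Bystander.
- pinch_pot: Small clay bowl drying upside down, 72 mm across, 45 mm high (origin under its centre). Bystander.
- tub: White plastic cup, 90 mm across, 100 mm high (origin under its centre). Bystander.
- glaze_jar: Glass jar with a white cap, 70 mm across, 90 mm high (origin under its centre). Bystander.

How it is judged:
On the way, in this order (a step that is already met when the one before it is completed fails the run):
1. the bar stands fully home in the socket, the arm still at rest (horizontal distance between bar and socket_floor below 0.007 m and z of bar in the frame of socket_floor between -0.005 and 0.008 m and angle between bar's own z axis and vertical below 0.25 rad and value of joint tensioner below 0.2 rad), for 0.1 s.
2. the arm is past its click, the bar still in the socket (horizontal distance between bar and socket_floor below 0.007 m and z of bar in the frame of socket_floor between -0.005 and 0.008 m and angle between bar's own z axis and vertical below 0.25 rad and value of joint tensioner above 0.52 rad and value of joint pawl below 0.001 m), for 0.2 s.
At the end, for the whole second after the job is handed in: Bar foot within 7 mm of the socket axis and 8 mm of its floor, bar within 0.25 rad of upright; arm at 0.52 rad or more, pawl dropped (under 1 mm); fingers press the bar and the bar the arm with over 2 N; robot off the arm itself (under 1 N), while the last pose is held (all of step 2 and contact force between the fingers and bar above 2 N and contact force between bar and tensioner above 2 N and contact force between each of the fingers, the arm and tensioner below 1 N); the arm keeps its last pose, push and grip.
It fails at once if the robot pushes on the idler arm itself (contact force between any of the fingers, the arm and tensioner above 5 N).
It fails at once if the robot handles the pawl slider (contact force between any of the fingers, the arm and pawl above 2 N).
It fails at once if a bystander is moved more than 30 mm or a pot is tipped (distance of any of pinch_pot, tub, glaze_jar, stick_ball, stick_flat from where it was at the start of the episode above 0.03 m or angle between any of pinch_pot, tub, glaze_jar's own z axis and vertical above 0.5 rad).
It also fails if it takes over 48 s, if anything falls off the work surface, if the arm or the gripper's body presses on something with over 40 N, if the wrist force passes 120 N, or if a joint passes its speed limit or range.

## Working session

There is one attempt and no reset: what is moved stays moved. The work goes in short steps, Python scripts to look and compute and a shell command to move; the robot and the scene stay as the last step left them, time stands still between calls to the robot, and variables do not carry over. Pictures are saved under pics/ and viewed, at most 10 in all, crops included, and the job is handed in when it is done.

```bash
mkdir -p pics
cat > h.py <<'E'
import numpy as np,cv2,json
from scipy.spatial.transform import Rotation as R
from station import ctrl
def snap(n,f):
    s=ctrl.snapshot(n); cv2.imwrite(f'pics/{f}.png',s['color'][:,:,::-1])
    np.savez(f'pics/{f}.npz',**{k:np.array(v) for k,v in s.items()}); return s
def ray(s,u,v):
    d=np.array([(u-s['cx'])/s['fx'],-(v-s['cy'])/s['fy'],-1.]); return np.array(s['position']),R.from_quat(s['orientation']).apply(d)
def onz(s,u,v,z):
    p,d=ray(s,u,v); return p+d*(z-p[2])/d[2]
def proj(s,P):
    q=R.from_quat(s['orientation']).inv().apply(np.array(P)-s['position']); return s['cx']+s['fx']*q[...,0]/-q[...,2], s['cy']+s['fy']*q[...,1]/q[...,2]
def tri(a,b):
    (p,d),(q,e)=a,b
    A=np.stack([d,-e],1); t=np.linalg.lstsq(A,q-p,rcond=None)[0]
    x,y=p+d*t[0],q+e*t[1]; return (x+y)/2,np.linalg.norm(x-y)
def ld(f):
    return dict(np.load(f'pics/{f}.npz'))
E
python3 - <<'E'
from h import *
for n in('scene','top'):
    s=snap(n,n+'0'); print(n,{k:np.round(v,3) for k,v in s.items() if k!='color'})
    cv2.imwrite(f'pics/{n}0b.png',cv2.resize(s['color'][:,:,::-1],(800,600),interpolation=cv2.INTER_CUBIC))
print(ctrl.observe())
E
```

```text
scene {'fx': np.float64(443.247), 'fy': np.float64(443.247), 'cx': np.float64(250.844), 'cy': np.float64(185.821), 'position': array([1.379, 0.29 , 0.761]), 'orientation': array([0.267, 0.359, 0.733, 0.512])}
top {'fx': np.float64(395.649), 'fy': np.float64(395.649), 'cx': np.float64(264.362), 'cy': np.float64(189.891), 'position': array([ 0.48 , -0.007,  1.321]), 'orientation': array([ 0.03 , -0.014, -0.701,  0.713])}
{'time_s': 0.1, 'joints': array([ 1.2020967 ,  0.46937242, -0.04860227,  1.53355646,  0.02410084,
        1.1410108 , -0.08231154]), 'joint_velocities': array([ 9.11684577e-05, -2.00509957e-03, -8.87764289e-04, -3.10178003e-03,
        2.69443887e-04,  1.09417922e-03, -6.13402276e-04]), 'joint_torque': array([ 4.55103018e-04, -5.09170997e+01, -8.12452356e-02, -2.36830491e+01,
       -6.15015789e-02,  3.43832793e-02,  3.90283901e-05]), 'position': array([ 0.22482679, -0.63592522,  0.24060415]), 'orientation': array([ 9.85599303e-01,  1.69095350e-01, -1.77738993e-04, -8.62594206e-04]), 'ft_force': array([-0.06999428,  0.54806101,  0.50494469]), 'moment': array([ 0.01228572,  0.02895329, -0.03945677]), 'gripper_force': 0.0, 'width': 0.08700628021236975}
```

View pics/scene0b.png

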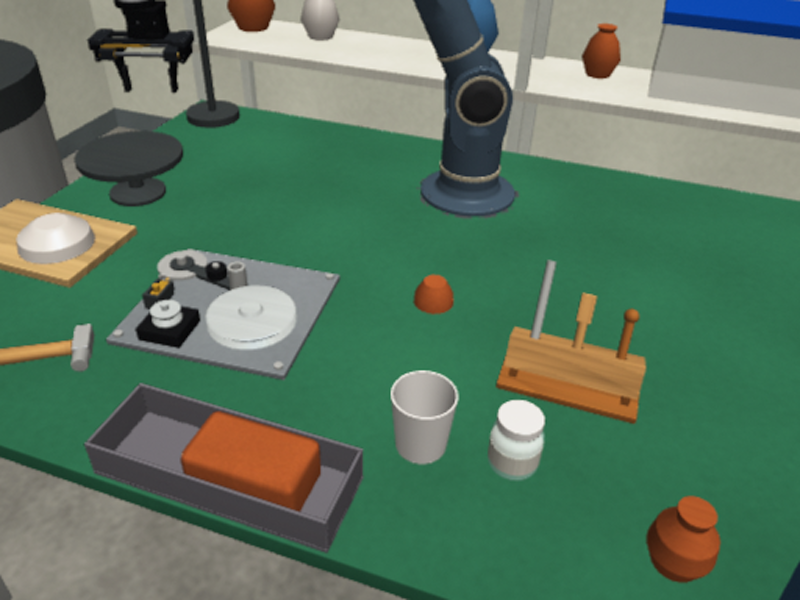

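View pics/top0b.png

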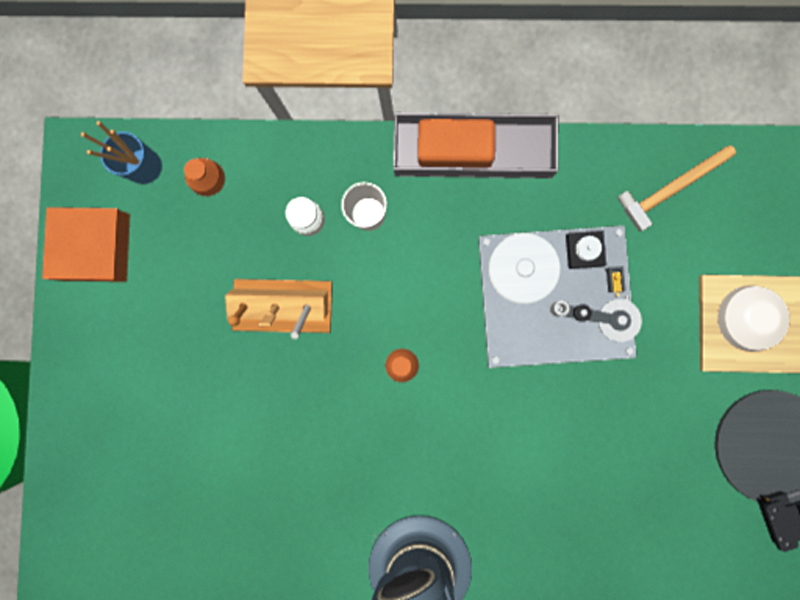

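The scene view shows the bar at (551,263)–(537,338) in 800 px coordinates and the socket at (237,266). The top view shows the bar top at (296,335), the socket at (562,308) and the pivot at (622,320). I'll zoom in for accuracy.

Run:
```python
import cv2,numpy as np
t=cv2.imread('pics/top0.png');s=cv2.imread('pics/scene0.png')
# 4 crops 66x50 -> 400x300 (x6.06); use 80x60 x5
cr=[(t,150,175),(s,315,155),(t,345,170),(s,90,150)]
im=[cv2.resize(a[v:v+60,u:u+80],(400,300),interpolation=cv2.INTER_CUBIC) for a,u,v in cr]
cv2.imwrite('pics/crop0.png',np.vstack([np.hstack(im[:2]),np.hstack(im[2:])]))
```

```text
(no output)
```

View pics/crop0.png

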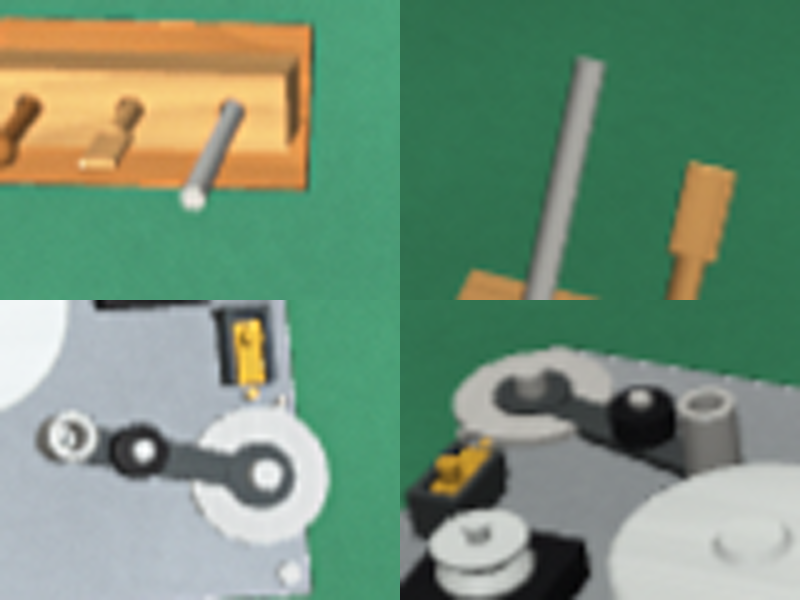

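Run:
```python
from h import *
t=ld('top0');s=ld('scene0')
c=lambda S,u,v,a,b:ray(S,u+a/5-.4,v+b/5-.4)
T1=c(t,150,175,193,199);T2=c(t,150,175,231,108)
S1=c(s,315,155,191,63);S2=c(s,315,155,139,297)
top,e=tri(T1,S1);print('bartop',top,e)
n1=np.cross(T1[1],T2[1]);n2=np.cross(S1[1],S2[1]);d=np.cross(n1,n2);d/=np.linalg.norm(d);d*=np.sign(d[2])
print('axis',d,'tilt',np.degrees(np.arccos(d[2])),'foot',top-.16*d)
print('soc',tri(c(t,345,170,72,135),c(s,90,150,309,103)))
print('soc top',onz(t,345+72/5-.4,170+27-.4,.076),'scene',onz(s,90+309/5-.4,150+103/5-.4,.076))
for z in(.052,.065):print('piv',onz(t,345+268/5-.4,170+174/5-.4,z),onz(s,90+132/5-.4,150+80/5-.4,z))
for u,v in((488,240),(620,233),(631,352),(495,362)):print(onz(t,u*.64,v*.64,.012))
# rest base corners
for u,v in((330,331),(226,333),(331,281),(234,281)):print('rest',onz(t,u*.64,v*.64,.01))
```

```text
bartop [0.47745254 0.24018813 0.17364249] 0.001592263630511567
axis [-0.48041231 -0.00142022  0.87704162] tilt 28.71247115518647 foot [0.55431851 0.24041537 0.03331583]
soc (array([ 0.54207078, -0.27440958,  0.07586275]), np.float64(0.002775920514518613))
soc top [ 0.54266149 -0.27566825  0.076     ] scene [ 0.54201374 -0.27283122  0.076     ]
piv [ 0.52110014 -0.40511467  0.052     ] [ 0.52899601 -0.39551412  0.052     ]
piv [ 0.52068383 -0.40103716  0.065     ] [ 0.54457153 -0.38295951  0.065     ]
[ 0.68645335 -0.13453889  0.012     ]
[ 0.70548257 -0.41365542  0.012     ]
[ 0.45436778 -0.4357633   0.012     ]
[ 0.42816255 -0.15188193  0.012     ]
rest [0.48704711 0.19810074 0.01      ]
rest [0.47883863 0.42037275 0.01      ]
rest [0.59366272 0.19877926 0.01      ]
rest [0.59032401 0.40725263 0.01      ]
```

```bash
cat >> h.py <<'E'
def frame(d):  # tool z=-d, tool y towards +x
    z=-np.array(d)/np.linalg.norm(d); y=np.array([1.,0,0]); y-=z*(y@z); y/=np.linalg.norm(y); return np.stack([np.cross(y,z),y,z],1)
def go(p,M,cur=None):
    o=ctrl.observe(); P,Q=(o['position'],R.from_quat(o['orientation'])) if cur is None else (cur[0],R.from_matrix(cur[1]))
    sh=Q.inv().apply(np.array(p)-P)*1000; rv=(Q.inv()*R.from_matrix(M)).as_rotvec()
    print(np.round(sh,1).tolist(),np.round(rv,3).tolist(),'| rows',np.ceil(max(np.linalg.norm(sh)/62.5,np.degrees(np.linalg.norm(rv))/10.7)))
D=np.array([-.4804,-.0014,.877]); TOP=np.array([.4775,.2402,.1736]); V=np.array([0,0,1.])
E
python3 - <<'E'
from h import *
go([.6,-.2,.26],frame(V))
G=TOP-.042*D; print('grasp',G)
go(G+.12*D,frame(D),([.6,-.2,.26],frame(V)))
E
```

```text
[499.0, -286.0, -18.9] [-0.002, -0.001, -1.231] | rows 10.0
grasp [0.4976768 0.2402588 0.136766 ]
[440.1, -160.0, 18.0] [-0.501, 0.002, 0.0] | rows 8.0
```

```bash
python3 -m jog '[[[499,-286,-19],[0,0,-1.231],1],[[499,-286,-19],[0,0,-1.231],1],[[499,-286,-19],[0,0,-1.231],1],[[499,-286,-19],[0,0,-1.231],1],[[499,-286,-19],[0,0,-1.231],1],[[499,-286,-19],[0,0,-1.231],1],[[499,-286,-19],[0,0,-1.231],1],[[499,-286,-19],[0,0,-1.231],1],[[499,-286,-19],[0,0,-1.231],1],[[499,-286,-19],[0,0,-1.231],1],[[499,-286,-19],[0,0,-1.231],1],[[499,-286,-19],[0,0,-1.231],1]]'
python3 - <<'E'
from h import *
go(TOP+.078*D,frame(D)); print(ctrl.observe()['joints'])
E
```

```text
time_s: 1.6
position: [0.5989, -0.2029, 0.2601]
orientation: [0.708, 0.706, -0.001, -0.0]
ft_force: [-0.4, -0.1, 0.4]
width: 0.0871
gripper_force: 0.0
[442.5, -160.3, 17.8] [-0.503, 0.004, -0.002] | rows 8.0
[ 0.59960027  0.42609884 -0.47029949  1.59825369  0.20668722  1.16794806
  0.08053632]
```

```bash
python3 -m jog '[[[442,-160,18],[-0.503,0.003,0],1],[[442,-160,18],[-0.503,0.003,0],1],[[442,-160,18],[-0.503,0.003,0],1],[[442,-160,18],[-0.503,0.003,0],1],[[442,-160,18],[-0.503,0.003,0],1],[[442,-160,18],[-0.503,0.003,0],1],[[442,-160,18],[-0.503,0.003,0],1],[[442,-160,18],[-0.503,0.003,0],1],[[442,-160,18],[-0.503,0.003,0],1],[[442,-160,18],[-0.503,0.003,0],1],[[442,-160,18],[-0.503,0.003,0],1]]'
python3 - <<'E'
from h import *
go(TOP-.042*D,frame(D)); print(ctrl.observe()['joints'])
w=snap('wrist','w1'); print(proj(w,TOP),proj(w,TOP-.1*D),w['position'])
E
```

```text
time_s: 2.98
position: [0.441, 0.2392, 0.2424]
orientation: [0.686, 0.684, 0.176, 0.176]
ft_force: [-0.6, -0.7, 0.4]
width: 0.0868
gripper_force: 0.0
[1.0, -1.3, 119.9] [0.002, 0.001, -0.003] | rows 2.0
[ 0.06584579  0.08952385 -0.87690086  2.17815531  0.72196685  0.66616134
 -1.32568198]
(np.float64(257.9219836743267), np.float64(208.47085361416913)) (np.float64(258.4466877945696), np.float64(173.70052480501414)) [0.37278438 0.32271643 0.36817293]
```

View pics/w1.png

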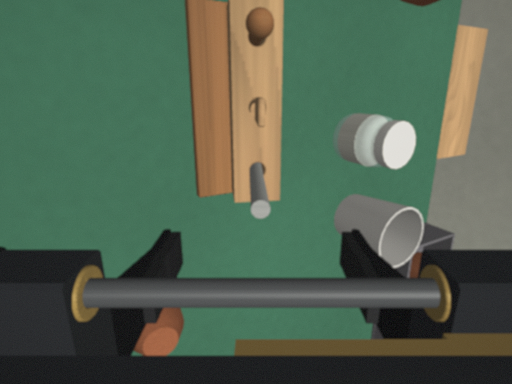

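The bar top sits at (260,209), within 2 px of my prediction, and the axis is aligned. I'll advance along the bar and close.

```bash
python3 -m jog '[[[1,-1,40],[0,0,0],1],[[1,-1,80],[0,0,0],1],[[1,-1,110],[0,0,0],1],[[1,-1,120],[0,0,0],1],[[1,-1,120],[0,0,0],1],[[1,-1,120],[0,0,0],0.3],[[1,-1,120],[0,0,0],0],[[1,-1,120],[0,0,0],0],[[1,-1,120],[0,0,0],0],[[1,-1,120],[0,0,0],0],[[1,-1,120],[0,0,0],0],[[1,-1,120],[0,0,0],0]]'
python3 -c "
from h import *
o=ctrl.observe();print(o['position'],o['width'],o['gripper_force'],o['ft_force'],o['moment']);go(TOP+.028*D,frame(D));print(R.from_quat(o['orientation']).apply([0,0,-1]))"
```

```text
time_s: 4.53
position: [0.4971, 0.2429, 0.1369]
orientation: [0.685, 0.685, 0.177, 0.175]
ft_force: [0.2, -0.1, 1.4]
width: 0.0247
gripper_force: 0.0
[0.49713653 0.24292494 0.13686263] 0.02473920566242546 0.0 [ 0.2042132  -0.06185955  1.38582068] [-0.03708041  0.40801047  0.00173908]
[-2.6, 0.6, -69.7] [0.002, -0.001, 0.0] | rows 2.0
[-0.4820228  -0.00283726  0.87615408]
```

```bash
python3 -m jog '[[[-2,0,0],[0,0,0],0],[[-2,0,0],[0,0,0],0],[[-2,0,0],[0,0,0],0],[[-2,0,0],[0,0,0],0],[[-2,0,0],[0,0,0],0],[[-2,0,0],[0,0,0],0]]'
```

```text
time_s: 5.28
position: [0.4954, 0.2409, 0.1359]
orientation: [0.685, 0.685, 0.176, 0.174]
ft_force: [-5.7, -0.4, 3.1]
width: 0.0141
gripper_force: 29.7
```

```bash
python3 -m jog '[[[0,0,-10],[0,0,0],0],[[0,0,-25],[0,0,0],0],[[0,0,-45],[0,0,0],0],[[0,0,-75],[0,0,0],0],[[0,0,-110],[0,0,0],0],[[0,0,-110],[0,0,0],0],[[0,0,-110],[0,0,0],0]]'
python3 - <<'E'
from h import *
go([.6,-.2,.30],frame(V)); s=snap('scene','s2'); snap('top','t2')
o=ctrl.observe();print(proj(s,o['position']),ctrl.observe()['joints'],ctrl.observe()['width'])
E
```

```text
time_s: 6.15
position: [0.4445, 0.2397, 0.2332]
orientation: [0.685, 0.685, 0.177, 0.176]
ft_force: [-0.7, -0.3, -2.4]
width: 0.0134
gripper_force: 29.9
[-439.5, 168.9, 16.0] [0.504, -0.001, -0.001] | rows 8.0
(np.float64(358.5661607686355), np.float64(139.10517535608224)) [ 0.06995333  0.11729899 -0.88804061  2.18477235  0.77022617  0.65986
 -1.36826082] 0.013411394926164581
```

Run:
```python
from h import *
go([.542,-.274,.30],frame(V))
```

```text
[-513.6, 118.8, -13.2] [0.501, -0.002, -0.001] | rows 9.0
```

```bash
python3 -m jog '[[[-50,0,-20],[0.1,0,0],0],[[-514,119,-13],[0.501,-0.002,0],0],[[-514,119,-13],[0.501,-0.002,0],0],[[-514,119,-13],[0.501,-0.002,0],0],[[-514,119,-13],[0.501,-0.002,0],0],[[-514,119,-13],[0.501,-0.002,0],0],[[-514,119,-13],[0.501,-0.002,0],0],[[-514,119,-13],[0.501,-0.002,0],0],[[-514,119,-13],[0.501,-0.002,0],0],[[-514,119,-13],[0.501,-0.002,0],0],[[-514,119,-13],[0.501,-0.002,0],0],[[-514,119,-13],[0.501,-0.002,0],0]]'
python3 - <<'E'
from h import *
go([.542,-.274,.245],frame(V))
E
```

```text
time_s: 7.75
position: [0.5425, -0.271, 0.2997]
orientation: [0.706, 0.708, 0.001, -0.001]
ft_force: [0.1, 0.7, -1.8]
width: 0.0133
gripper_force: 30.0
[-3.1, -0.6, 54.7] [0.001, -0.003, 0.003] | rows 1.0
```

Lower so that the foot is ~50 mm above the rim, then look with the scene, top and wrist cameras.

```bash
python3 -m jog '[[[-3,-1,40],[0,0,0],0],[[-3,-1,75],[0,0,0],0],[[-3,-1,75],[0,0,0],0],[[-3,-1,75],[0,0,0],0]]'
python3 - <<'E'
from h import *
s=snap('scene','s3');t=snap('top','t3');w=snap('wrist','w3')
o=ctrl.observe();p=o['position'];print(p,o['orientation'])
a=R.from_quat(o['orientation']).apply([0,0,-1])
for S in(s,t,w):print(np.round([proj(S,p-.118*a),proj(S,p+.042*a),proj(S,[.542,-.274,.076])],1).tolist())
im=[cv2.resize(S['color'][v:v+60,u:u+80,::-1],(400,300),interpolation=cv2.INTER_CUBIC) for S,u,v in((s,110,130),(t,330,165))]
W=cv2.resize(w['color'][:,:,::-1],(400,300),interpolation=cv2.INTER_AREA)
x=cv2.resize(s['color'][90:210,80:240,::-1],(400,300),interpolation=cv2.INTER_CUBIC)
cv2.imwrite('pics/c3.png',np.vstack([np.hstack(im),np.hstack([W,x])]))
E
```

```text
time_s: 8.25
position: [0.5427, -0.2753, 0.2272]
orientation: [0.706, 0.708, 0.002, 0.001]
ft_force: [-0.3, -1.1, -2.1]
width: 0.0135
gripper_force: 30.0
[ 0.54268442 -0.27624828  0.22752797] [0.70680353 0.70740552 0.00156413 0.00194102]
[[148.6, 159.7], [141.2, 104.4], [151.0, 170.1]]
[[361.6, 195.9], [375.1, 193.3], [358.5, 196.8]]
[[259.5, 192.8], [258.4, 323.4], [258.0, 179.4]]
```

View pics/c3.png

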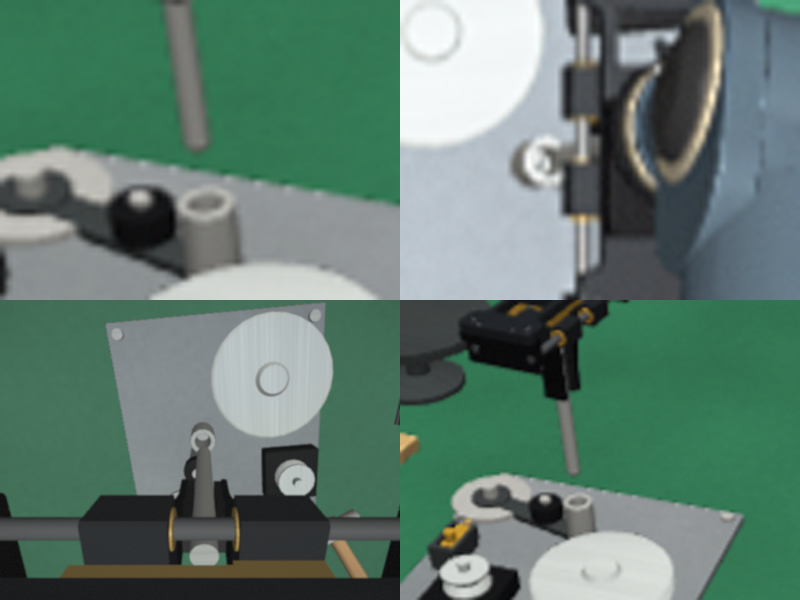

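Run:
```python
from h import *
w=ld('w3');s=ld('s3')
a=cv2.resize(w['color'][150:210,220:300,::-1],(400,300),interpolation=cv2.INTER_CUBIC)
b=cv2.resize(s['color'][150:180,130:170,::-1],(400,300),interpolation=cv2.INTER_CUBIC)
cv2.imwrite('pics/c4.png',np.hstack([a,b]))
p=np.array([.5427,-.2762,.076]);
for S in(w,s):
  print(proj(S,p),proj(S,p+[.005,0,0]),proj(S,p+[0,.005,0]),proj(S,p+[0,0,.035]))
```

```text
(np.float64(258.7816745922029), np.float64(181.71141027433094)) (np.float64(264.1176950687821), np.float64(181.71039895046962)) (np.float64(258.7802033887502), np.float64(176.54973684486077)) (np.float64(258.8003857076858), np.float64(193.16160877586753))
(np.float64(150.15958322139036), np.float64(170.07298343838673)) (np.float64(149.21262814070784), np.float64(171.06671618630455)) (np.float64(151.80958582473687), np.float64(170.46365727420087)) (np.float64(148.67082887801962), np.float64(159.16566084876487))
```

View pics/c4.png

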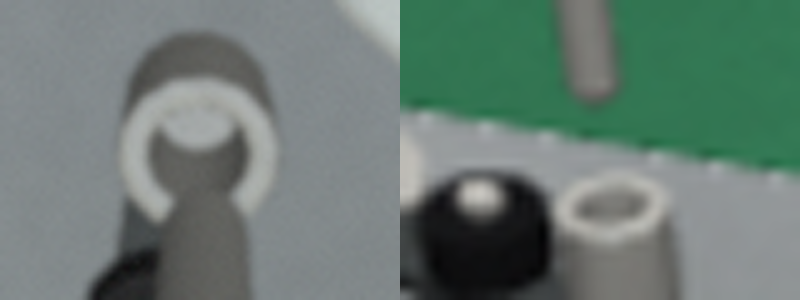

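Wrist crop: the rim centre is at about (259.4,180.2) px and the bar foot axis is at about 260.3. That puts the socket at (0.543,-0.2747), so the foot needs about -0.8 mm in x and +1.3 mm in y.

```bash
python3 -m jog '[[[1.3,-0.8,15],[0,0,0],0],[[1.3,-0.8,30],[0,0,0],0],[[1.3,-0.8,40],[0,0,0],0],[[1.3,-0.8,48],[0,0,0],0],[[1.3,-0.8,48],[0,0,0],0]]'
python3 - <<'E'
from h import *
o=ctrl.observe();print(o['position'],R.from_quat(o['orientation']).apply([0,0,-1]),o['ft_force'])
E
```

```text
time_s: 9.02
position: [0.5407, -0.275, 0.1767]
orientation: [0.707, 0.707, 0.001, -0.0]
ft_force: [0.4, -0.4, -2.4]
width: 0.0136
gripper_force: 30.0
[ 0.54068226 -0.27499672  0.17673329] [-9.69248174e-04 -1.67950284e-03  9.99998120e-01] [ 0.42344498 -0.38789436 -2.42799309]
```

```bash
python3 -m jog '[[[0,1,8],[0,0,0],0],[[0,1,14],[0,0,0],0],[[0,1,19],[0,0,0],0],[[0,1,19],[0,0,0],0]]'
python3 -m jog '[[[0,0,2],[0,0,0],0],[[0,0,4],[0,0,0],0],[[0,0,4],[0,0,0],0]]'
```

```text
time_s: 9.52
position: [0.5416, -0.275, 0.1581]
orientation: [0.707, 0.707, 0.001, -0.0]
ft_force: [-0.1, 0.0, -1.0]
width: 0.0136
gripper_force: 30.0
time_s: 9.9
position: [0.5419, -0.2751, 0.1545]
orientation: [0.707, 0.707, 0.001, 0.0]
ft_force: [0.5, -0.1, -2.2]
width: 0.0134
gripper_force: 30.0
```

Run:
```python
from h import *
s=snap('scene','s5');w=snap('wrist','w5');t=snap('top','t5')
o=ctrl.observe();print(o['position'],R.from_quat(o['orientation']).apply([0,0,-1]),o['ft_force'])
a=cv2.resize(s['color'][90:210,80:240,::-1],(800,600),interpolation=cv2.INTER_CUBIC)[:, :400]
b=cv2.resize(w['color'][110:230,200:280,::-1],(400,600),interpolation=cv2.INTER_CUBIC)
cv2.imwrite('pics/c5.png',np.hstack([a,b]))
```

```text
[ 0.54202377 -0.27512767  0.1546819 ] [-2.18813953e-03 -8.30141314e-04  9.99997261e-01] [-0.57216298  0.21161322 -2.28304601]
```

View pics/c5.png

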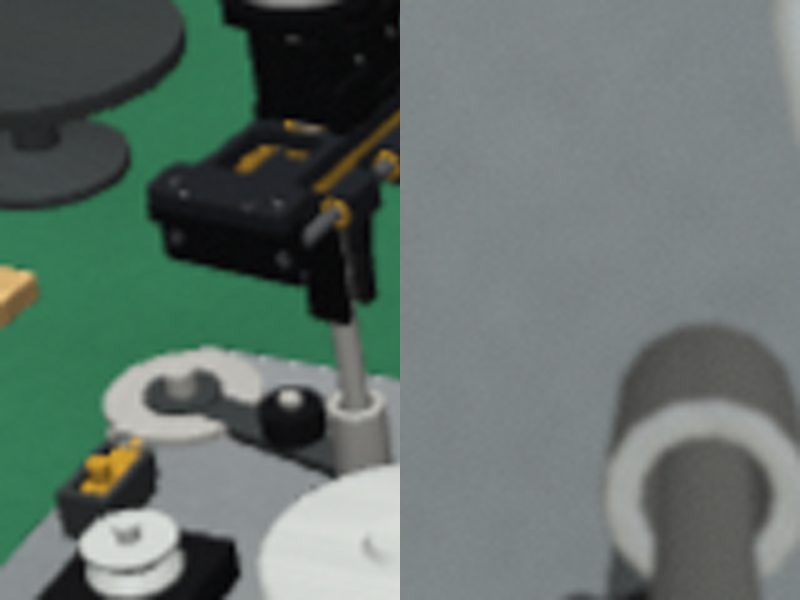

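Bar is in the socket; the gripper is clear of the arm. No floor contact yet (force unchanged), so I'll press down in small steps until it shows.

```bash
python3 -m jog '[[[0.5,0.5,2],[0,0,0],0],[[0.5,0.5,3],[0,0,0],0],[[0.5,0.5,3],[0,0,0],0]]'
```

```text
time_s: 10.42
position: [0.543, -0.275, 0.1532]
orientation: [0.707, 0.707, 0.001, 0.001]
ft_force: [-2.1, -0.8, 6.1]
width: 0.0134
gripper_force: 29.9
```

The foot is on the floor (z force rose about 8 N at the expected depth). Next I'll compute the arc around the pivot.

Run:
```python
from h import *
o=ctrl.observe();Q=R.from_quat(o['orientation']);print(o['ft_force'],o['joints'])
r=np.array([.022,.128,0])
for th in np.arange(.08,.73,.08):
    d=R.from_rotvec([0,0,th]).apply(r)-r; print(round(th,2),np.round(Q.inv().apply(d)*1000,1).tolist())
```

```text
[-2.13995723 -0.77628193  6.06719405] [ 0.79611145  0.50604262 -0.53908644  1.76596517  0.30989022  0.95188952
  0.13123316]
0.08 [1.3, -10.3, -0.0]
0.16 [1.9, -20.7, -0.1]
0.24 [1.6, -31.1, -0.1]
0.32 [0.4, -41.4, -0.1]
0.4 [-1.5, -51.6, -0.2]
0.48 [-4.3, -61.6, -0.2]
0.56 [-7.9, -71.4, -0.2]
0.64 [-12.2, -80.8, -0.2]
0.72 [-17.3, -89.9, -0.3]
```

```bash
python3 -m jog '[[[1,-5,0],[0,0,-0.04],0],[[1.3,-10.3,0],[0,0,-0.08],0],[[1.7,-15.5,0],[0,0,-0.12],0],[[1.9,-20.7,0],[0,0,-0.16],0],[[1.8,-26,0],[0,0,-0.2],0],[[1.6,-31,0],[0,0,-0.24],0],[[1.6,-31,0],[0,0,-0.24],0]]'
python3 - <<'E'
from h import *
o=ctrl.observe();Q=R.from_quat(o['orientation']);print(o['ft_force'],o['position'],o['moment'])
r0=np.array([.022,.128,0]);r=R.from_rotvec([0,0,.24]).apply(r0)
for th in np.arange(.32,.75,.08):
    d=R.from_rotvec([0,0,th]).apply(r0)-r; print(round(th,2),np.round(Q.inv().apply(d)*1000,1).tolist())
E
```

```text
time_s: 11.3
position: [0.5139, -0.2732, 0.1532]
orientation: [0.617, 0.787, 0.002, 0.003]
ft_force: [3.5, -0.1, 5.0]
width: 0.0132
gripper_force: 30.0
[ 3.53636194 -0.0899243   5.02497515] [ 0.51388905 -0.2731594   0.15324301] [ 0.04475462 -1.11182663 -0.0379853 ]
0.32 [1.4, -10.3, -0.1]
0.4 [1.9, -20.7, -0.2]
0.48 [1.6, -31.1, -0.2]
0.56 [0.4, -41.4, -0.3]
0.64 [-1.5, -51.6, -0.4]
0.72 [-4.3, -61.6, -0.5]
```

```bash
python3 -m jog '[[[1,-5,0],[0,0,-0.04],0],[[1.4,-10.3,0],[0,0,-0.08],0],[[1.7,-15.5,0],[0,0,-0.12],0],[[1.9,-20.7,0],[0,0,-0.16],0],[[1.8,-26,0],[0,0,-0.2],0],[[1.6,-31,0],[0,0,-0.24],0],[[1,-36,0],[0,0,-0.28],0],[[0.4,-41.4,0],[0,0,-0.32],0],[[-0.5,-46.5,0],[0,0,-0.36],0],[[-1.5,-51.6,0],[0,0,-0.4],0],[[-2.5,-55,0],[0,0,-0.42],0],[[-2.5,-55,0],[0,0,-0.42],0]]'
python3 - <<'E'
from h import *
o=ctrl.observe();p=o['position'];print(o['ft_force'],p,o['moment'],o['width'])
print('ang TCP',np.arctan2(p[1]+.4028,p[0]-.521)-np.arctan2(.128,.022),np.hypot(p[1]+.4028,p[0]-.521))
s=snap('scene','s6');t=snap('top','t6');w=snap('wrist','w6')
a=cv2.resize(s['color'][90:210,80:240,::-1],(800,600),interpolation=cv2.INTER_CUBIC)[:, :400]
b=cv2.resize(w['color'][100:250,200:300,::-1],(400,600),interpolation=cv2.INTER_CUBIC)
cv2.imwrite('pics/c6.png',np.hstack([a,b]))
E
```

```text
time_s: 12.8
position: [0.4626, -0.2865, 0.1532]
orientation: [0.439, 0.898, 0.003, 0.004]
ft_force: [5.4, 4.1, 6.6]
width: 0.0132
gripper_force: 30.1
[5.36377009 4.08187226 6.61261594] [ 0.46260789 -0.28654554  0.1532487 ] [ 1.14548464 -1.81639953  0.00958695] 0.013201109477715411
ang TCP 0.6356806595712079 0.1300951116607189
```

View pics/c6.png

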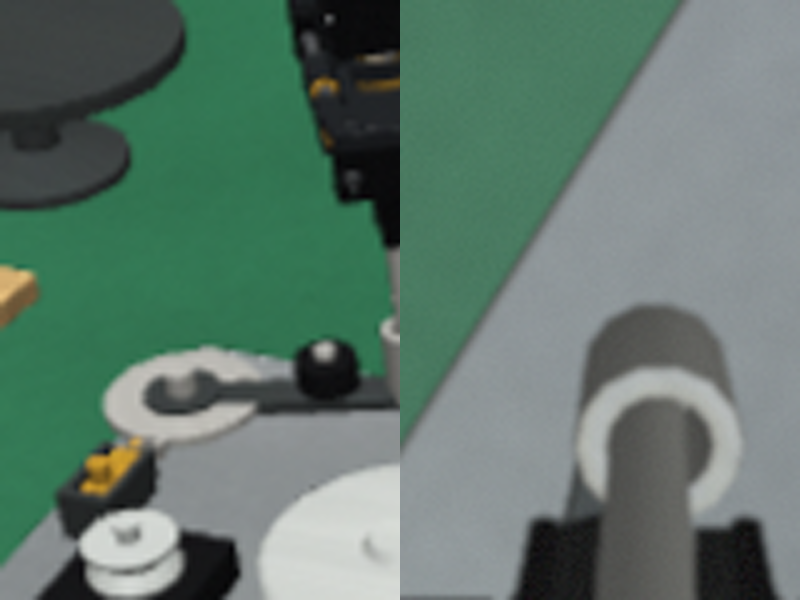

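```bash
python3 - <<'E'
from h import *
w=ld('w6');q=onz(w,264.6,209.6,.076);print(q,np.arctan2(q[1]+.4028,q[0]-.521)-np.arctan2(.128,.022))
E
python3 -m jog '[[[-0.7,-4,0],[0,0,-0.03],0],[[-0.7,-4,0],[0,0,-0.03],0],[[-0.7,-4,0],[0,0,-0.03],0],[[-0.7,-4,0],[0,0,-0.03],0]]'
python3 - <<'E'
from h import *
w=snap('wrist','w7')
o=ctrl.observe();print(o['position'],o['ft_force'],proj(w,[.4675,-.2845,.076]),proj(w,[.464,-.286,.076]))
cv2.imwrite('pics/c7.png',cv2.resize(w['color'][100:250,200:300,::-1],(400,600),interpolation=cv2.INTER_CUBIC))
E
```

```text
[ 0.46654762 -0.28445964  0.076     ] 0.6014609704890927
time_s: 13.45
position: [0.4599, -0.2885, 0.1532]
orientation: [0.425, 0.905, 0.004, 0.003]
ft_force: [5.4, 5.2, 7.2]
width: 0.0133
gripper_force: 30.1
[ 0.45988437 -0.28843194  0.15318343] [5.65565072 6.34601525 8.05065458] (np.float64(270.46018745199825), np.float64(211.13646235677288)) (np.float64(265.40233829185763), np.float64(209.75341409552416))
```

View pics/c7.png

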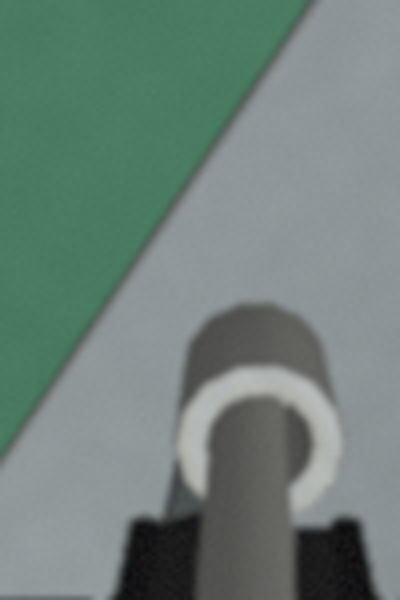

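The rim projects to an arm angle of about 0.62 rad. The bar is seated and held with about 8 N of spring force, so I'm handing in.

```bash
python3 -c "
from station import ctrl
print(ctrl.sign_off())"
```

```text
the job is handed in; nothing more can be done
None
```

I seated the bar in the socket, swung the arm to about 0.62 rad (past the 0.52 click) and handed the job in while holding it there; no verdict came back, and I did not view the pawl itself after the push.

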